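Burnish the edge of an oval board on a coasting turntable

TASK

Take the burnisher out of its block, gently crank the turntable with its tip in the cup on top of the oval board until it coasts on briskly by itself, and lift the tip out. Then lay the side of the steel rod on the edge of the coasting board and follow it in and out with a light, steady push of about 5 newtons (2 to 8), unbroken for four seconds while it keeps turning, never pressing hard or spinning it wildly and leaving everything else alone. Stay on the edge until the turntable has come to rest, and finish there holding the burnisher, still pressed lightly on the edge of the standing board.

Things in the scene. Friction and masses are not known exactly. Their poses are not given: they have to be found in the camera images.
- burnisher: Burnisher standing upright in its block: square wooden handle 30 x 30 x 62 mm (plus a 3 mm brass cap), below it a smooth steel rod, 16 mm thick, 55 mm long, round-ended. About 0.13 kg. Origin: centre of the handle's lower end, where the rod begins, 60 mm above the table at the start; z points up along the handle, away from the rod's tip; x, y are square to the handle's sides.
- tip (a point): The end of the burnisher's steel rod, 55 mm below the handle's lower end, on its axis.
- holder: The burnisher's fixed dark wooden block, 80 x 80 x 60 mm high, with a 22 mm square hole right through for the rod; the handle's lower end stands on its top. Origin at the centre of the underside. Left or right of the turntable.
- foot: Foot of the turntable, a grey disc 200 mm in diameter fixed to the table; origin on the turning axis at table height. Its x axis is the zero direction of the wheel's angle.
- axis (a point): Fixed point on the vertical turning axis at the height of the board's upper face, 115 mm above the table. The dark iron wheel under the board is 340 mm in diameter, from 30 to 55 mm above the table.
- wheel (a joint): Angle of the turntable, rad, anticlockwise from above, 0 when board and cup point along the foot's x axis; endless both ways. Wheel, board and cup: about 18 kg, inertia about 0.24 kg m2 (0.8 to 1.35 times), bearing drag 0.016 N m, so it coasts on for many seconds; spun to about 2 rad/s it is brisk, over 3 wild. Pushed on its edge it slows, rocks and tends to stop with a flat side to the tool.
- cup_mouth (a point): Centre of the mouth of the open steel cup on top of the board, 75 mm from the turning axis on the board's +x axis. Cup: 50 mm outer, 42 mm inner diameter, 22 mm high, 19 mm deep, mouth 137 mm above the table. For cranking with the burnisher's tip.
- tin: Open tin cup, 84 mm in diameter and 85 mm high, a bystander left or right of the turntable.
- mallet: Carver's wooden mallet lying on the far left, a bystander.
- wax: Wax can, 72 mm in diameter and 60 mm high, beyond the turntable, a bystander.
- offcut: Wooden offcut 160 x 70 x 30 mm to the right of the turntable, a bystander.
- clamp: Bar clamp with orange jaws lying beyond the turntable, a bystander.
- board (a point): Oval light wood board on the wheel, 40 mm thick, 75 to 115 mm above the table. Outline: half circles of 115 mm radius centred 18 mm either side of the axis on its x axis, joined by straight sides (266 x 230 mm): the edge moves 18 mm in and out twice a turn. Upright waxed edge, sliding friction about 0.06. This point: on the axis at its upper face, x along its length.
There are look-alikes about, which are no part of the job. Leave any blue look-alike of the holder alone.

How it is judged:
By the outcome, as a careful person would: the job done as asked, in the order asked, and still so for the second after the job is handed in, while the arm keeps its last pose, push and grip.
It also fails if it takes over 72 s, if anything falls off the work surface, if the arm or the gripper's body presses on something with over 40 N, if the wrist force passes 120 N, or if a joint passes its speed limit or range.

ROBOT

A 6-joint arm with a two-finger parallel gripper is mounted at the origin on the work surface. World frame = base frame: x ahead of the robot, y to its left, z up, the work surface at z = 0. Lengths are in m, angles in rad, forces in N, time in s.
With the tool pointing down it reaches from about 0.4 to 0.925 m from the base axis. Payload 3.4 kg.
Tool frame: the origin (TCP) lies between the finger pads; the fingertips stand 11 mm ahead of it and the grasp point (between the pads) lies 8 mm behind it; z points along the fingers, y is the direction in which the jaws open and shut (so a half turn about z gives the same grasp; the last joint's range is limited). The gripper opens to 85 mm and grips with 20 to 120 N. Pads are 22 mm wide; open, the fingers measure 114 mm over their backs; the gripper's body (76 mm by 85 mm) begins 54 mm behind the grasp point. The pads swing forward as they close: fully open they stand 13 mm farther back than shut.
Start: joints at [1.062, 0.307, 1.506, -0, 1.328, -0.073], TCP at [0.243, 0.521, 0.206] pointing down, gripper open.
Joint ranges: [-3.12, 3.12], [-1.05, 2.28], [0.14, 2.33], [-1.42, 4.57], [0.1, 2.73], [-2.68, 2.68]. Speed limits (rad/s): [2.57, 2.57, 3.14, 3.14, 3.14, 3.14].

INTERFACE

Orientations are given as a unit quaternion [x, y, z, w].
In Python, from bench import r gives the robot as it stands.
- The arm moves only by the tool arm_command, never from a script. Its argument "increments" is a list of rows, each a list of 7 numbers: the closure, from 0 (fully open) to 1 (shut), then the shift along the world's x, y, z each as a share of 0.2 m, from -1 to 1, then the turn, a rotation vector about the world's x, y, z each as a share of 6 degrees, from -1 to 1. In form: [[gripper, x, y, z, ax, ay, az], ...]. A call has 1 to 20 rows; each row shifts and turns the commanded pose from where the row before left it; what a row does not reach is not made up. A row lasts 1/8 s, in which the tool goes at most 62.5 mm and 10.7 degrees, less where a joint would pass 70% of its speed; a pose out of reach is approached as far as the arm can. A call with a number of a shift or a turn outside -1 to 1 is refused whole. A call with a gripper value outside its range is refused whole. The fingers move at their own pace and stop on an object; "force" is the grip in N (left out, the last holds). Time passes only in rows, so rows that do not move let the fingers close. It gives the time, the measured TCP pose, the force and the opening at its end, in the units of the state.
- r.sense(): the state, without advancing time (a new reading comes with each control period).
- r.camera(name): name is "scene" or "top" or "wrist"; returns a dict with "color" (400x640x3 uint8, red, green, blue), "z_map" (400x640 float32, m along the optical axis (not along the pixel's ray), 0 where there is no reading), "fx", "fy", "cx", "cy" (pixels), "R" (3x3) and "t" (3): a world point X has camera coordinates R X + t. Camera axes: x right, y down, z forward; pixel columns grow to the right and rows downward; lengths in m; the calibration is good to about 2 mm. A picture is of the moment at which its call begins.
- r.hand_in(): hands the job in, once; it reports no verdict.
The state is a dict: "t": time; "joints": joint angles; "dq": joint speeds; "effort": joint torques, N m; "position": TCP position; "orientation": TCP orientation; "wrist_force": force on the tool from outside, world axes, zero at the start; "ft_torque": the same for the moment, N m; "gripper_width": finger opening in m.
Only numpy, scipy, OpenCV 4.12 (cv2) and the standard library are available. Lean on these libraries where they do the work, as an engineer would, in place of code of your own. Each camera call takes 0.05 s, during which the arm holds its last target. There are 200 camera calls.

## Working session

There is one attempt and no reset: what is moved stays moved. The work goes in short steps, Python scripts to look and compute and a tool call to move; the robot and the scene stay as the last step left them, time stands still between calls to the robot, and variables do not carry over. Pictures are saved under pics/ and viewed, about 8 in all and at most 12, crops included, and the job is handed in when it is done.

Besides the shell and the picture viewer there is one more tool, called after ">>>" as a command line: name --pt "numbers of a row" for each row, then --argument value for the rest. arm_command: Moves the arm, as the interface text tells. Shift numbers are shares of 0.2 m and turn numbers shares of 6 degrees, none past 1 either way. Its arguments: {"type":"object","properties":{"increments":{"type":"array"},"force":{"type":"number"}},"required":["increments"]}

```bash
ls; mkdir -p pics; python3 - <<'E'
from bench import r
import cv2,numpy as np
for n in("top","scene"):
    c=r.camera(n); cv2.imwrite(f"pics/{n}0.png",c["color"][:,:,::-1]); np.savez(f"{n}0.npz",**c)
    print(n,c["fx"],c["cx"],c["cy"],np.round(c["R"],3).tolist(),np.round(c["t"],3))
print(r.sense())
E
```

```text
pics
top 426.5480567372611 318.3126418478576 203.2356907887535 [[0.02, -1.0, 0.006], [-0.989, -0.02, -0.148], [0.148, -0.003, -0.989]] [0.008 0.523 1.226]
scene 369.71080369467484 314.3690592642037 203.4726406429954 [[-0.109, 0.994, -0.018], [0.514, 0.041, -0.857], [-0.851, -0.102, -0.516]] [ 0.027 -0.16   1.542]
{'t': 0.1, 'joints': array([ 1.06151907e+00,  3.07490703e-01,  1.50754871e+00,  5.66303729e-06,
        1.32841735e+00, -7.34948442e-02]), 'dq': array([-4.11027187e-04, -1.81128977e-03, -3.39998476e-03,  1.10009138e-03,
        6.24359576e-05, -7.36089360e-04]), 'effort': array([ 8.71388547e-04, -4.58528101e+01, -2.52606994e+01,  2.26694178e-04,
        5.48444252e-03,  1.77864149e-05]), 'position': array([0.24240248, 0.52065426, 0.20507525]), 'orientation': array([ 2.16171746e-01,  9.76354909e-01, -8.91977361e-04, -2.70393488e-04]), 'wrist_force': array([ 0.46357696, -0.04279486, -0.11522119]), 'ft_torque': array([-0.00866148, -0.00283049,  0.02085695]), 'gripper_width': 0.08557588608564541}
```

View pics/top0.png

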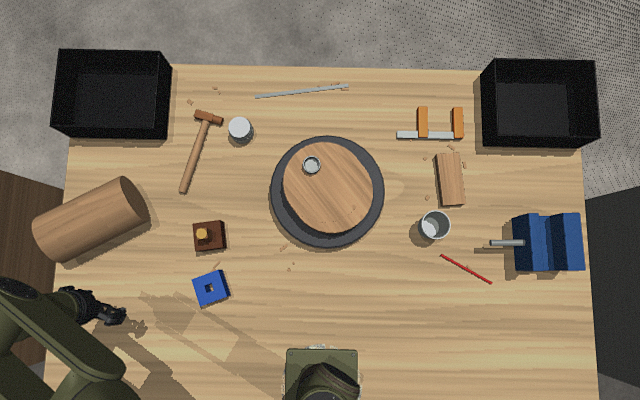

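View pics/scene0.png

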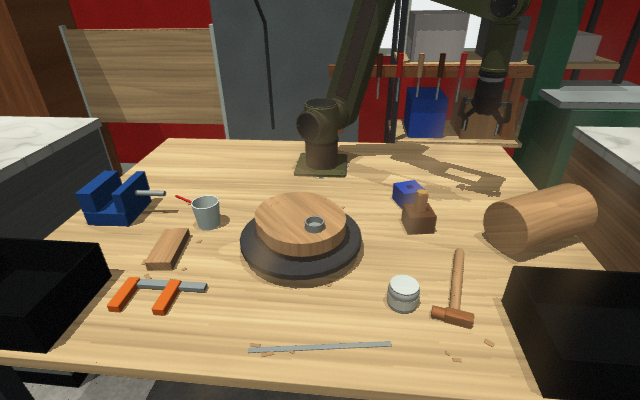

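The top view shows the dark holder with the burnisher at about (208,236), the blue look-alike at (211,288), the board centre near (328,190), the cup at (312,165) and the tin at (434,225). The scene view agrees. Next I measure these.

```bash
cat > h.py <<'E'
import numpy as np,cv2
def cloud(c):
    v,u=np.mgrid[0:400,0:640]; z=c["z_map"]
    P=np.stack([(u-c["cx"])/c["fx"]*z,(v-c["cy"])/c["fy"]*z,z],-1)
    return (P-c["t"])@c["R"]
def ray(c,u,v,h):
    d=c["R"].T@np.array([(u-c["cx"])/c["fx"],(v-c["cy"])/c["fy"],1]); o=-c["R"].T@c["t"]
    return o+d*(h-o[2])/d[2]
E
python3 - <<'E'
from h import *
for n,boxes in(("top",dict(bur=(185,215,230,258),board=(260,125,395,255),tin=(415,205,455,245))),("scene",dict(bur=(395,185,442,238),board=(235,180,370,285)))):
    c=np.load(n+"0.npz"); W=cloud(c)
    for k,(a,b,e,f) in boxes.items():
        P=W[b:f,a:e].reshape(-1,3); C=c["color"][b:f,a:e].reshape(-1,3)
        print(n,k,"zhist",np.histogram(P[:,2],bins=np.arange(-.005,.16,.01))[0])
        for lo,hi in((.05,.068),(.115,.14),(.108,.121),(.129,.145),(.045,.06),(.08,.09)):
            m=(P[:,2]>lo)&(P[:,2]<hi)
            if m.sum()>15:
                Q=P[m][:,:2].astype(np.float32); r=cv2.minAreaRect(Q*1000); (x,y),rad=cv2.minEnclosingCircle(Q*1000)
                print("  ",lo,hi,m.sum(),"mean",P[m].mean(0).round(4),"rect",np.round(r[0],1),np.round(r[1],1),round(r[2],1),"circ",round(x,1),round(y,1),round(rad,1))
E
```

```text
top bur zhist [952  75  23  28  27  31 582  27  13   9  16  12  69  59   0   0]
   0.05 0.068 615 mean [0.4189 0.3326 0.0606] rect [420.2 337. ] [80.3 82. ] 9.0 circ 420.2 336.5 55.5
   0.115 0.14 128 mean [0.4196 0.3356 0.1244] rect [419.9 336.5] [29.6 29.8] 8.5 circ 419.9 337.0 19.1
   0.108 0.121 28 mean [0.4167 0.3297 0.1169] rect [420.1 335.6] [29.9 29.1] 5.6 circ 420.1 336.6 19.6
   0.045 0.06 237 mean [0.4192 0.3316 0.0571] rect [419.8 337.1] [80.6 81.8] 8.7 circ 419.7 336.9 56.2
top board zhist [6840  353    0    0   15 1769 2117    1   11   22   17 2449 3663   40
   65    0]
   0.05 0.068 3776 mean [ 0.5361 -0.003   0.0555] rect [559.4  -5.9] [337.8 334.7] 46.2 circ 559.3 -6.0 169.6
   0.115 0.14 3760 mean [ 0.5598 -0.0033  0.1175] rect [558.5  -5.7] [265.1 228.8] 41.5 circ 559.2 -6.5 132.7
   0.108 0.121 6025 mean [ 0.556  -0.0074  0.1155] rect [559.3  -6.1] [264.  231.1] 45.6 circ 559.9 -7.3 132.8
   0.129 0.145 94 mean [0.617  0.0403 0.136 ] rect [617.   40.3] [47.5 47.2] 1.3 circ 617.5 40.8 25.3
   0.045 0.06 3752 mean [ 0.536  -0.0038  0.0551] rect [558.9  -6. ] [336.5 
[... 1190 characters left out ...]
 1354   17  256  275  276 2032 1738  116
   60    0]
   0.05 0.068 2914 mean [0.6469 0.0029 0.0547] rect [603.2   1.5] [258.3 335.9] 8.1 circ 564.7 -3.7 168.9
   0.115 0.14 1914 mean [0.5835 0.0075 0.1176] rect [562.9  -4.3] [262.5 228.4] 37.7 circ 563.1 -3.8 132.4
   0.108 0.121 3640 mean [ 0.5757 -0.0037  0.1148] rect [562.6  -3.8] [267.2 230.8] 39.2 circ 561.3 -3.4 134.4
   0.129 0.145 135 mean [0.6223 0.0421 0.1342] rect [621.3  41.9] [48.5 48.8] 28.3 circ 620.0 41.6 26.1
   0.045 0.06 3117 mean [0.6502 0.0041 0.0543] rect [603.2   1.5] [258.3 335.9] 8.1 circ 564.5 -3.2 169.4
   0.08 0.09 276 mean [0.6654 0.014  0.085 ] rect [ 6.408e+02 -2.000e-01] [102.6 242.7] 0.4 circ 589.6 -0.5 121.3
```

>>> arm_command --pt "0 0.15 -0.153 0 0 0 0.93" --pt "0 0.15 -0.153 0 0 0 0.93" --pt "0 0.15 -0.153 0 0 0 0.93" --pt "0 0.15 -0.153 0 0 0 0.93" --pt "0 0.15 -0.153 0 0 0 0.93" --pt "0 0.146 -0.153 0 0 0 0.93" --pt "0 0 0 0 0 0 0" --pt "0 0 0 0 0 0 0"

```text
t: 1.1
position: [0.4215, 0.3376, 0.2055]
orientation: [-0.073, 0.997, 0.0, -0.001]
wrist_force: [0.3, 0.1, -0.3]
gripper_width: 0.0852
```

```bash
python3 - <<'E'
from bench import r
import cv2
from h import *
s=r.sense();c=r.camera("wrist"); cv2.imwrite("pics/w1.png",c["color"][:,:,::-1])
print(s["t"],s["position"],s["orientation"],s["joints"])
W=cloud(c);P=W.reshape(-1,3)
for lo,hi in((.118,.14),(.055,.066)):
    m=(P[:,2]>lo)&(P[:,2]<hi)&(abs(P[:,0]-.42)<.06)&(abs(P[:,1]-.337)<.06)
    print(m.sum())
    if m.sum()>10: print(P[m].mean(0),cv2.minAreaRect((P[m][:,:2]*1000).astype(np.float32)))
E
```

```text
1.1 [0.42147698 0.33757748 0.20550545] [-7.34298848e-02  9.97300176e-01  1.03157055e-05 -6.40757332e-04] [ 5.96600885e-01  2.59051418e-01  1.57814823e+00  6.81940462e-04
  1.30549290e+00 -1.12136671e+00]
1373
[0.42014886 0.33683013 0.12384602] ((421.27716064453125, 336.9508361816406), (29.1633358001709, 29.685441970825195), 8.380711555480957)
4938
[0.41438535 0.33603463 0.05975774] ((421.69451904296875, 337.0162658691406), (80.4804916381836, 80.1788101196289), 9.262228965759277)
```

View pics/w1.png

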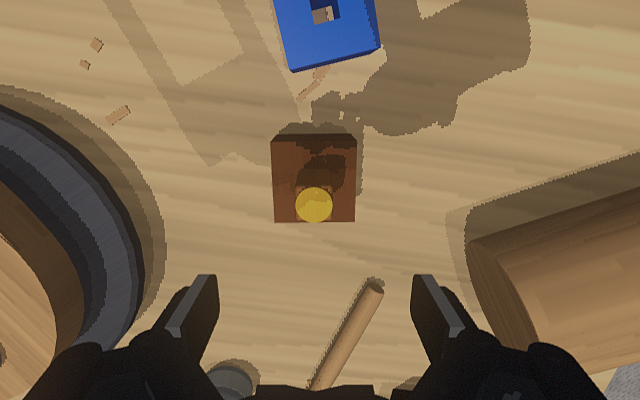

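The wrist view shows the brass cap at about (314,204), centred between the fingers and square to them. Its position (0.421, 0.337) agrees with the top view, so I descend, grip and lift.

>>> arm_command --pt "0 0 0 -0.19 0 0 0" --pt "0 0 0 -0.19 0 0 0" --pt "0 0 0 -0.14 0 0 0" --pt "0 0 0 -0.047 0 0 0" --pt "1 0 0 0 0 0 0" --pt "1 0 0 0 0 0 0" --pt "1 0 0 0 0 0 0" --pt "1 0 0 0 0 0 0" --pt "1 0 0 0 0 0 0" --pt "1 0 0 0 0 0 0" --force 90

```text
t: 2.4
position: [0.423, 0.3381, 0.0943]
orientation: [-0.074, 0.997, 0.001, 0.001]
wrist_force: [-0.9, -1.3, 5.1]
gripper_width: 0.0248
```

>>> arm_command --pt "1 0 0 0 0 0 0" --pt "1 0 0 0 0 0 0"

```text
t: 2.65
position: [0.423, 0.3381, 0.0943]
orientation: [-0.074, 0.997, 0.001, 0.001]
wrist_force: [-0.9, -0.5, 6.7]
gripper_width: 0.0252
```

```bash
python3 - <<'E'
from bench import r
import cv2
from h import *
c=r.camera("wrist"); im=c["color"][:,:,::-1]
d=r.camera("scene"); i2=cv2.resize(np.ascontiguousarray(d["color"][100:250,350:500,::-1]),(400,400))
cv2.imwrite("pics/g1.png",np.hstack([cv2.resize(im,(400,250))[:,:],cv2.resize(i2,(400,250))]))
print(r.sense())
E
```

```text
{'t': 2.75, 'joints': array([ 5.96387587e-01,  3.69818650e-01,  1.72861818e+00, -1.80052470e-04,
        1.04008552e+00, -1.12260181e+00]), 'dq': array([ 1.05989198e-03,  2.40204273e-05,  4.79257311e-04, -9.55196911e-04,
       -5.85165180e-04, -1.46412346e-04]), 'effort': array([ 1.33151379e-01, -4.17924786e+01, -1.92470115e+01,  8.39147181e-02,
       -3.88246262e-01,  1.62826834e-02]), 'position': array([0.42299023, 0.33807607, 0.09428887]), 'orientation': array([-7.40739867e-02,  9.97251564e-01,  6.98483838e-04,  1.36924999e-03]), 'wrist_force': array([-1.24913113, -1.06265274,  5.86444862]), 'ft_torque': array([-0.05599334,  0.10063321,  0.02024823]), 'gripper_width': 0.025037666917779183}
```

View pics/g1.png

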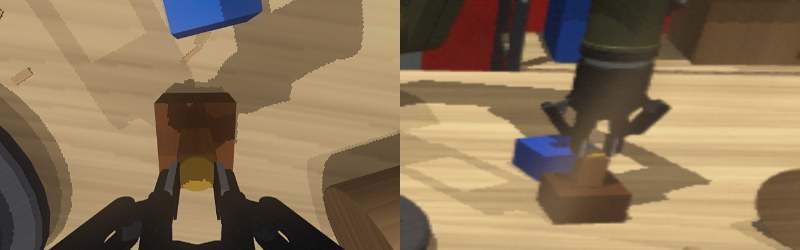

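The handle is firmly between the pads. The 6 N upward force came from the pads swinging forward and pushing the tool onto its block. Lifting out and moving over the cup.

>>> arm_command --pt "1 0 0 0.09 0 0 0" --pt "1 0 0 0.16 0 0 0" --pt "1 0 0 0.2 0 0 0" --pt "1 0 0 0.22 0 0 0" --pt "1 0 0 0.22 0 0 0" --pt "1 0.11 -0.165 0 0 0 0" --pt "1 0.14 -0.21 0 0 0 0" --pt "1 0.14 -0.21 0 0 0 0" --pt "1 0.14 -0.21 0 0 0 0" --pt "1 0.14 -0.21 0 0 0 0" --pt "1 0.14 -0.21 0 0 0 0" --pt "1 0.14 -0.21 0 0 0 0" --pt "1 0.03 -0.06 0 0 0 0" --pt "1 0 0 0 0 0 0" --pt "1 0 0 0 0 0 0"

```text
t: 4.62
position: [0.617, 0.0418, 0.2706]
orientation: [-0.075, 0.997, 0.0, -0.0]
wrist_force: [0.2, 0.5, -2.1]
gripper_width: 0.0249
```

```bash
python3 - <<'E'
from bench import r
import cv2
from h import *
s=r.sense(); print(s["t"],s["position"].round(4),s["orientation"].round(4),s["wrist_force"].round(2),s["gripper_width"],s["joints"].round(2))
p=s["position"]; ims=[]
for n in("scene","top","wrist"):
    c=r.camera(n); np.savez(n+"1.npz",**c); im=np.ascontiguousarray(c["color"][:,:,::-1])
    q=c["R"]@(p+[0,0,-.0893])+c["t"]; u,v=c["fx"]*q[0]/q[2]+c["cx"],c["fy"]*q[1]/q[2]+c["cy"]; print(n,u,v)
    cv2.circle(im,(int(u),int(v)),3,(0,255,0),1)
    if n!="wrist":
        u,v=int(u),int(v); im=cv2.resize(im[max(0,v-80):v+80,u-80:u+80],(400,400))
        P=cloud(c).reshape(-1,3)
        m=(P[:,2]>.129)&(P[:,2]<.142)&(np.hypot(P[:,0]-.619,P[:,1]-.041)<.04)
        print("cup",m.sum(),cv2.minEnclosingCircle((P[m][:,:2]*1000).astype(np.float32)) if m.sum() else 0)
        m=(P[:,2]>p[2]-.088)&(P[:,2]<p[2]-.045)&(np.hypot(P[:,0]-p[0],P[:,1]-p[1])<.03)
        if m.sum(): print("rod",m.sum(),P[m].min(0),P[m].max(0))
    else: im=cv2.resize(im,(640,400))
    ims.append(im)
cv2.imwrite("pics/a2.png",np.hstack(ims[:2]))
E
```

```text
4.625 [0.617  0.0418 0.2706] [-7.460e-02  9.972e-01  4.000e-04 -3.000e-04] [ 0.21  0.46 -2.1 ] 0.024857145402699808 [-0.    0.33  1.31  0.    1.5  -1.72]
scene 313.74319565714 204.9208824410262
cup 134 ((622.3411865234375, 42.35142135620117), 26.025056838989258)
rod 85 [0.6156896  0.03540531 0.18272913] [0.62660304 0.04851752 0.22504863]
top 310.7234206300177 160.14264397000275
cup 66 ((617.6754760742188, 40.907569885253906), 25.131126403808594)
rod 9 [0.605831   0.0328797  0.18850814] [0.61021569 0.04616972 0.21135526]
wrist 313.9418044064677 200.37216696556968
```

View pics/a2.png

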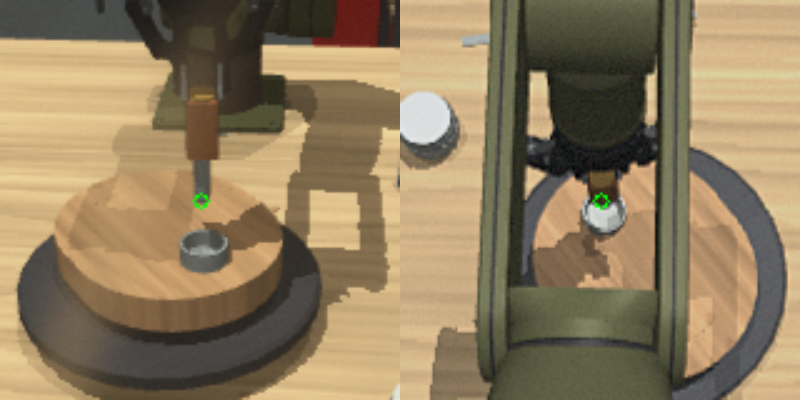

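Both views show the tip directly above the cup, about 10 mm short of its centre in the top view because of height parallax. The green dot marks the predicted tip and it fits. I'll lower the tip into the cup and work out the crank path.

>>> arm_command --pt "1 0.015 0 -0.09 0 0 0" --pt "1 0 0 -0.11 0 0 0" --pt "1 0 0 -0.075 0 0 0" --pt "1 0 0 0 0 0 0"

```text
t: 5.28
position: [0.6195, 0.0409, 0.2133]
orientation: [-0.074, 0.997, 0.0, -0.002]
wrist_force: [0.6, 0.2, -0.8]
gripper_width: 0.025
```

```bash
cat > crank.py <<'E'
import numpy as np, json
A=np.array([.5615,-.005]); R=.0748; dt=.125
w=[.3,.3,.3]; x=.1; w+= [.1]
while x<2.2: x=min(2.2,x+.05*min(1,max(.15,(2.25-x)/.4))); w.append(x)
w+=[2.2]*4
psi=np.radians(38.5)+np.r_[0,np.cumsum(w)*dt]
P=A+R*np.c_[np.cos(psi),np.sin(psi)]
D=np.round(np.diff(P,axis=0)/.2,3)
if __name__=="__main__":
    print(len(D),psi[-1],w[40:])
    for k in range(0,len(D),20): print(json.dumps([[1,a,b,0,0,0,0] for a,b in D[k:k+20].tolist()]))
E
python3 crank.py; python3 -c "
from bench import r;s=r.sense();print(s['position'],s['wrist_force'])"
```

```text
59 10.462928596826321 [1.9437500000000008, 1.9820312500000006, 2.0155273437500005, 2.0448364257812504, 2.0704818725585943, 2.09292163848877, 2.112556433677674, 2.1297368794679645, 2.144769769534469, 2.1579235483426604, 2.169433104799828, 2.1795039666998495, 2.1883159708623685, 2.1960264745045723, 2.2, 2.2, 2.2, 2.2, 2.2]
[[1, -0.009, 0.011, 0, 0, 0, 0], [1, -0.009, 0.01, 0, 0, 0, 0], [1, -0.01, 0.01, 0, 0, 0, 0], [1, -0.003, 0.003, 0, 0, 0, 0], [1, -0.005, 0.005, 0, 0, 0, 0], [1, -0.007, 0.006, 0, 0, 0, 0], [1, -0.009, 0.008, 0, 0, 0, 0], [1, -0.011, 0.009, 0, 0, 0, 0], [1, -0.013, 0.01, 0, 0, 0, 0], [1, -0.016, 0.01, 0, 0, 0, 0], [1, -0.018, 0.011, 0, 0, 0, 0], [1, -0.021, 0.011, 0, 0, 0, 0], [1, -0.024, 0.01, 0, 0, 0, 0], [1, -0.026, 0.009, 0, 0, 0, 0], [1, -0.029, 0.008, 0, 0, 0, 0], [1, -0.032, 0.006, 0, 0, 0, 0], [1, -0.035, 0.003, 0, 0, 0, 0], [1, -0.037, -0.0, 0, 0, 0, 0], [1, -0.039, -0.004, 0, 0, 0, 0], [1, -0.041, -0.009, 0, 0, 0, 0]]
[[1, -0.042, -0.015, 0, 0, 0, 0], [1, -0.042, -0.021, 0, 0, 0, 0], [1, -0.041, -0.027, 0, 0, 0, 0], [1, -0.039, -0.034, 0, 0, 0, 0], [1, -0.0
[... 476 characters left out ...]
.074, 0.048, 0, 0, 0, 0]]
[[1, 0.062, 0.066, 0, 0, 0, 0], [1, 0.045, 0.081, 0, 0, 0, 0], [1, 0.024, 0.091, 0, 0, 0, 0], [1, 0.0, 0.095, 0, 0, 0, 0], [1, -0.024, 0.093, 0, 0, 0, 0], [1, -0.048, 0.085, 0, 0, 0, 0], [1, -0.069, 0.07, 0, 0, 0, 0], [1, -0.086, 0.05, 0, 0, 0, 0], [1, -0.097, 0.026, 0, 0, 0, 0], [1, -0.101, -0.001, 0, 0, 0, 0], [1, -0.097, -0.028, 0, 0, 0, 0], [1, -0.087, -0.053, 0, 0, 0, 0], [1, -0.069, -0.075, 0, 0, 0, 0], [1, -0.047, -0.091, 0, 0, 0, 0], [1, -0.02, -0.1, 0, 0, 0, 0], [1, 0.008, -0.102, 0, 0, 0, 0], [1, 0.035, -0.096, 0, 0, 0, 0], [1, 0.06, -0.083, 0, 0, 0, 0], [1, 0.08, -0.064, 0, 0, 0, 0]]
[0.61951286 0.04089046 0.21325216] [ 0.5977399   0.19793237 -0.80846897]
```

>>> arm_command --pt "1 -0.009 0.011 0 0 0 0" --pt "1 -0.009 0.01 0 0 0 0" --pt "1 -0.01 0.01 0 0 0 0" --pt "1 -0.003 0.003 0 0 0 0" --pt "1 -0.005 0.005 0 0 0 0" --pt "1 -0.007 0.006 0 0 0 0" --pt "1 -0.009 0.008 0 0 0 0" --pt "1 -0.011 0.009 0 0 0 0" --pt "1 -0.013 0.01 0 0 0 0" --pt "1 -0.016 0.01 0 0 0 0" --pt "1 -0.018 0.011 0 0 0 0" --pt "1 -0.021 0.011 0 0 0 0" --pt "1 -0.024 0.01 0 0 0 0" --pt "1 -0.026 0.009 0 0 0 0" --pt "1 -0.029 0.008 0 0 0 0" --pt "1 -0.032 0.006 0 0 0 0" --pt "1 -0.035 0.003 0 0 0 0" --pt "1 -0.037 0 0 0 0 0" --pt "1 -0.039 -0.004 0 0 0 0" --pt "1 -0.041 -0.009 0 0 0 0"

```text
t: 7.78
position: [0.541, 0.0661, 0.2153]
orientation: [-0.074, 0.997, 0.0, -0.001]
wrist_force: [0.6, -0.3, -1.3]
gripper_width: 0.0248
```

```bash
cat > cup.py <<'E'
from bench import r
from h import *
A=np.array([.5615,-.005])
def cup(n="scene",b=(.0015,.0005)):
    t=r.sense()["t"]; c=r.camera(n); P=cloud(c).reshape(-1,3); P=P[:,:3]-[*b,0]
    d=np.hypot(P[:,0]-A[0],P[:,1]-A[1]); m=(P[:,2]>.129)&(P[:,2]<.139)&(d<.105)&(d>.045)
    Q=P[m]; 
    if len(Q)<25: return t,None,len(Q)
    (x,y),rad=cv2.minEnclosingCircle((Q[:,:2]*1000).astype(np.float32))
    return t,np.array([x,y])/1000-A,rad,len(Q)
E
python3 - <<'E'
from cup import *
o=cup(); s=r.sense(); q=s["position"][:2]-A
print(o, np.hypot(*o[1]) if o[1] is not None else 0, np.degrees(np.arctan2(*o[1][::-1])) if o[1] is not None else 0)
print("tip",s["t"],np.hypot(*q),np.degrees(np.arctan2(q[1],q[0])),s["position"],s["wrist_force"])
from crank import psi; print(np.degrees(psi[20]))
E
```

```text
(7.775, array([-0.00720331,  0.07470782]), 24.855606079101562, 122) 0.07505428422260745 95.50741906076053
tip 7.825 0.07410219455009782 107.21243393424211 [0.53957202 0.06578347 0.21525112] [-1.65547681  0.91432526 -2.14648501]
105.82254092787174
```

The cup is following the tip with under 2 N of force. Continuing.

>>> arm_command --pt "1 -0.042 -0.015 0 0 0 0" --pt "1 -0.042 -0.021 0 0 0 0" --pt "1 -0.041 -0.027 0 0 0 0" --pt "1 -0.039 -0.034 0 0 0 0" --pt "1 -0.035 -0.041 0 0 0 0" --pt "1 -0.03 -0.047 0 0 0 0" --pt "1 -0.023 -0.054 0 0 0 0" --pt "1 -0.015 -0.059 0 0 0 0" --pt "1 -0.005 -0.063 0 0 0 0" --pt "1 0.006 -0.065 0 0 0 0" --pt "1 0.018 -0.065 0 0 0 0" --pt "1 0.03 -0.063 0 0 0 0" --pt "1 0.043 -0.058 0 0 0 0" --pt "1 0.055 -0.05 0 0 0 0" --pt "1 0.066 -0.039 0 0 0 0" --pt "1 0.075 -0.025 0 0 0 0" --pt "1 0.081 -0.009 0 0 0 0" --pt "1 0.083 0.01 0 0 0 0" --pt "1 0.081 0.029 0 0 0 0" --pt "1 0.074 0.048 0 0 0 0"

```text
t: 10.32
position: [0.6113, -0.0628, 0.2154]
orientation: [-0.074, 0.997, 0.0, -0.0]
wrist_force: [0.5, -0.3, -1.0]
gripper_width: 0.0246
```

```bash
python3 - <<'E'
from bench import r
import numpy as np
from crank import psi,P
s=r.sense(); q=s["position"][:2]-[.5615,-.005]
print(s["t"],np.hypot(*q),np.degrees(np.arctan2(q[1],q[0])),np.degrees(psi[40])-360,s["wrist_force"],s["dq"].round(2))
E
```

```text
10.325 0.0763210645357235 -49.259797539648794 -50.06124455677235 [ 0.46349928 -0.25061301 -0.99504904] [ 0.17  0.15 -0.24  0.    0.09  0.16]
```

>>> arm_command --pt "1 0.062 0.066 0 0 0 0" --pt "1 0.045 0.081 0 0 0 0" --pt "1 0.024 0.091 0 0 0 0" --pt "1 0.0 0.095 0 0 0 0" --pt "1 -0.024 0.093 0 0 0 0" --pt "1 -0.048 0.085 0 0 0 0" --pt "1 -0.069 0.07 0 0 0 0" --pt "1 -0.086 0.05 0 0 0 0" --pt "1 -0.097 0.026 0 0 0 0" --pt "1 -0.101 -0.001 0 0 0 0" --pt "1 -0.097 -0.028 0 0 0 0" --pt "1 -0.087 -0.053 0 0 0 0" --pt "1 -0.069 -0.075 0 0 0 0" --pt "1 -0.047 -0.091 0 0 0 0" --pt "1 -0.02 -0.1 0 0 0 0" --pt "1 0.006 -0.08 0.04 0 0 0" --pt "1 0.03 -0.085 0.1 0 0 0" --pt "1 0.04 -0.06 0.13 0 0 0" --pt "1 0 0 0.06 0 0 0"

```text
t: 12.7
position: [0.5044, -0.0484, 0.2834]
orientation: [-0.073, 0.997, -0.0, 0.002]
wrist_force: [0.0, 0.0, 0.2]
gripper_width: 0.0246
```

```bash
python3 - <<'E'
from cup import *
s=r.sense(); print(s["t"],s["position"],s["wrist_force"])
L=[]
for n in ("scene",)*6:
    o=cup(n); 
    if o[1] is not None:
        th=np.arctan2(o[1][1],o[1][0]); L.append((o[0],th)); print(o[0],th.round(3),np.hypot(*o[1]).round(4),np.round(o[2:],1))
    else: print(o)
L=np.array(L); th=np.unwrap(L[:,1]); print(np.polyfit(L[:,0]-L[0,0],th,1)); np.save("coast0.npy",L)
E
```

```text
12.7 [ 0.50443077 -0.048404    0.28338741] [0.02172614 0.03918477 0.17583362]
12.7 -2.089 0.0753 [ 27.1 117. ]
12.75 -1.955 0.0732 [ 27.3 109. ]
12.8 -1.826 0.0754 [ 26. 112.]
12.85 -1.721 0.0751 [ 26.5 118. ]
12.9 -1.61 0.0743 [ 26.2 117. ]
12.95 -1.502 0.0748 [ 26.3 118. ]
[ 2.33171028 -2.07527584]
```

The wheel is coasting at about 2.2 rad/s and the tip is out. Moving beside the +y edge.

>>> arm_command --pt "1 0.057 0.2 0 0 0 0" --pt "1 0.057 0.2 0 0 0 0" --pt "1 0.057 0.2 0 0 0 0" --pt "1 0.057 0.21 0 0 0 0" --pt "1 0.057 0.205 -0.06 0 0 0" --pt "1 0 0 -0.2 0 0 0" --pt "1 0 0 -0.2 0 0 0" --pt "1 0 0 -0.15 0 0 0" --pt "1 0 0 -0.025 0 0 0"

```text
t: 14.12
position: [0.5565, 0.1562, 0.1513]
orientation: [-0.075, 0.997, -0.0, -0.004]
wrist_force: [-0.5, -0.2, -1.1]
gripper_width: 0.0247
```

```bash
python3 - <<'E'
from cup import *
s=r.sense(); p=s["position"]; print(s["t"],p.round(4),s["orientation"].round(4),s["wrist_force"],s["joints"].round(2))
L=[]
for i in range(10):
    o=cup(); 
    if o[1] is not None: L.append((o[0],np.arctan2(o[1][1],o[1][0]),np.hypot(*o[1]),o[2]))
L=np.array(L); print(L.round(3)); th=np.unwrap(L[:,1]); print(np.polyfit(L[:,0]-L[0,0],th,1)); np.save("coast1.npy",L)
c=r.camera("scene"); np.savez("scene2.npz",**c); P=cloud(c).reshape(-1,3)-[.0015,.0005,0]
p=r.sense()["position"]; print(p)
m=(P[:,2]>.08)&(P[:,2]<.11)&(np.hypot(P[:,0]-p[0],P[:,1]-p[1])<.02)
print("rod",m.sum(),P[m].min(0),P[m].max(0),P[m].mean(0))
for n in(c,):
    Q=cloud(n).reshape(-1,3)-[.0015,.0005,0]; m=(Q[:,2]>.108)&(Q[:,2]<.121)&(np.hypot(*(Q[:,:2]-A).T)<.15)
    H=Q[m][:,:2]; print("board",m.sum(),cv2.minAreaRect((H*1000).astype(np.float32)),cv2.minEnclosingCircle((H*1000).astype(np.float32)))
    cv2.imwrite("pics/e3.png",n["color"][120:300,200:440,::-1])
E
```

```text
14.125 [0.5565 0.1562 0.1513] [-7.460e-02  9.972e-01 -4.000e-04 -3.600e-03] [-0.45013715 -0.17550964 -1.13477131] [ 0.2   0.36  1.57  0.    1.22 -1.52]
[[14.125  1.123  0.075 26.985]
 [14.175  1.226  0.075 25.826]
 [14.225  1.326  0.074 25.751]
 [14.275  1.435  0.075 26.505]
 [14.325  1.567  0.074 27.67 ]
 [14.375  1.667  0.076 26.413]
 [14.425  1.759  0.075 26.476]
 [14.475  1.885  0.074 27.127]
 [14.525  1.98   0.076 26.152]
 [14.575  2.076  0.076 25.531]]
[2.14806921 1.12118788]
[0.55988906 0.15628398 0.15521339]
rod 55 [0.55804819 0.14805727 0.08003479] [0.56876395 0.16263618 0.10939945] [0.56430524 0.15520916 0.0949522 ]
board 3671 ((561.2083129882812, -4.2239990234375), (230.82969665527344, 265.465087890625), 36.117149353027344) ((560.91943359375, -4.84161901473999), 133.08412170410156)
```

>>> arm_command --pt "1 0 -0.03 0 0 0 0" --pt "1 0 -0.04 0 0 0 0" --pt "1 0 -0.02 0 0 0 0" --pt "1 0 -0.01 0 0 0 0" --pt "1 0 0 0 0 0 0" --pt "1 0 0 0 0 0 0" --pt "1 0 0 0 0 0 0" --pt "1 0 0 0 0 0 0" --pt "1 0 0 0 0 0 0"

```text
t: 15.8
position: [0.5595, 0.1365, 0.1545]
orientation: [-0.074, 0.997, 0.0, 0.0]
wrist_force: [-0.8, 0.6, -0.2]
gripper_width: 0.0244
```

```bash
cat > plan.py <<'E'
import numpy as np, json
def rho(th):
    p=np.pi/2-th; c,s=np.abs(np.cos(p)),np.abs(np.sin(p)); 
    return np.where(123*c<=18*s,123/np.maximum(s,.1),18*c+np.sqrt(123**2-(18*s)**2))
# distance (mm) from axis to rod centre
def simulate(th,w,T,F,I=.24,drag=.019,mu=.06):
    dt=.002; o=[]
    for i in range(int(round(T/dt))+1):
        o.append((th,w)); g=(rho(th+1e-4)-rho(th-1e-4))/2e-4/1000
        tau=-(drag+mu*F*.125)*np.tanh(w/.02)-F*g
        w+=tau/I*dt; th+=w*dt
    return np.array(o)
def nodes(y,n,fix0):
    "least squares piecewise-linear through n rows starting at fix0; y sampled 2 ms"
    t=np.arange(len(y))*.002/.125; H=np.maximum(0,1-np.abs(t[:,None]-np.arange(n+1)))
    wt=np.ones(len(y)); s=np.linalg.lstsq(H[:,1:],y-H[:,0]*fix0,rcond=None)[0]
    return np.r_[fix0,s], H@np.r_[fix0,s]-y
E
python3 - <<'E'
from cup import *
from plan import *
s=r.sense(); p=s["position"]; print(s["t"],p.round(4),s["orientation"].round(4),s["wrist_force"].round(2),s["ft_torque"].round(3))
o=cup(); th=np.arctan2(o[1][1],o[1][0]); print(o[0],th,o[2:],np.hypot(*o[1]))
s=r.sense(); print(s["t"],s["position"].round(4),s["wrist_force"].round(2))
t1=14.575;print("w avg",(th+2*np.pi-2.09)/(o[0]-t1))
L=np.load("coast1.npy"); L=np.vstack([L[:,:2],[o[0],th+2*np.pi]]); 
print(np.polyfit(L[:,0]-o[0],L[:,1],1,w=None),np.polyfit(L[:,0]-o[0],L[:,1]-2*np.pi,2))
E
```

```text
15.8 [0.5595 0.1365 0.1545] [-7.430e-02  9.972e-01  1.000e-04  0.000e+00] [-0.75  0.58 -0.25] [0.121 0.018 0.014]
15.8 -1.6576609053795612 (27.481599807739258, 120) 0.07412972279049117
15.85 [0.5595 0.1365 0.1545] [-0.88 -0.18 -1.7 ]
w avg 2.0698158382040996
[2.08975522 4.63381906] [-0.04620177  2.01564458 -1.65788287]
```

```bash
cat > go.py <<'E'
import sys; from plan import *
def go(th,w,F,n,d0,d1,ramp,cur,show=None):
    """d: rod pressed d mm past edge (cmd scale: cur = current command in rho units); prints rows"""
    T=n*.125; S=simulate(th,w,T,F); y=rho(S[:,0]); t=np.arange(len(y))*.002
    de=d0+(d1-d0)*np.clip(t/ramp,0,1); N,e=nodes(y-de,n,cur)
    D=np.round(np.diff(N)/200,3); print(json.dumps([[1,0,a,0,0,0,0] for a in D.tolist()]))
    print("end cmd",cur+D.sum()*200,"rho end",y[-1].round(2),"th,w end",S[-1].round(3),"err",np.abs(e).max().round(2),e.std().round(2)); 
    for j in range(0,n+1,2): print(j,S[int(j*62.5)].round(3),y[int(j*62.5)].round(1),N[j].round(1))
E
python3 -c "
from go import *
go(-1.556,2.04,2,8,.5,2.5,.8,140.5)"
```

```text
[[1, 0, -0.005, 0, 0, 0, 0], [1, 0, -0.012, 0, 0, 0, 0], [1, 0, -0.017, 0, 0, 0, 0], [1, 0, -0.021, 0, 0, 0, 0], [1, 0, -0.024, 0, 0, 0, 0], [1, 0, -0.024, 0, 0, 0, 0], [1, 0, 0.012, 0, 0, 0, 0], [1, 0, 0.024, 0, 0, 0, 0]]
end cmd 127.1 rho end 129.76 th,w end [0.45  1.944] err 0.59 0.14
0 [-1.556  2.04 ] 141.0 140.5
2 [-1.049  2.016] 138.3 137.2
4 [-0.547  2.009] 131.4 129.7
6 [-0.044  2.008] 123.1 120.2
8 [0.45  1.944] 129.8 127.5
```

>>> arm_command --pt "1 0 -0.005 0 0 0 0" --pt "1 0 -0.012 0 0 0 0" --pt "1 0 -0.017 0 0 0 0" --pt "1 0 -0.022 0 0 0 0"

```text
t: 16.35
position: [0.5597, 0.1254, 0.1546]
orientation: [-0.074, 0.997, 0.001, 0.0]
wrist_force: [-0.5, 2.9, -2.2]
gripper_width: 0.0246
```

>>> arm_command --pt "1 0 -0.024 0 0 0 0" --pt "1 0 -0.024 0 0 0 0"

```text
t: 16.6
position: [0.5596, 0.1162, 0.1546]
orientation: [-0.074, 0.997, 0.001, 0.0]
wrist_force: [-1.7, 8.5, -1.6]
gripper_width: 0.0248
```

>>> arm_command --pt "1 0 0.012 0 0 0 0" --pt "1 0 0.024 0 0 0 0"

```text
t: 16.85
position: [0.5584, 0.123, 0.1542]
orientation: [-0.074, 0.997, 0.001, -0.001]
wrist_force: [0.1, 5.2, -1.0]
gripper_width: 0.0246
```

```bash
python3 -c "
from go import *
a=simulate(-1.556,2.04,.5,1.5)[-1]; b=simulate(*a,.5,6)[-1]; print(a,b,rho(b[0]))
go(*b,4.5,8,2.6,2.6,.3,126.9)"
```

```text
[-0.54652328  2.00669135] [0.45430158 1.89055942] 129.83095337756245
[[1, 0, 0.021, 0, 0, 0, 0], [1, 0, 0.015, 0, 0, 0, 0], [1, 0, 0.012, 0, 0, 0, 0], [1, 0, 0.007, 0, 0, 0, 0], [1, 0, 0.003, 0, 0, 0, 0], [1, 0, -0.002, 0, 0, 0, 0], [1, 0, -0.006, 0, 0, 0, 0], [1, 0, -0.009, 0, 0, 0, 0]]
end cmd 135.1 rho end 137.69 th,w end [2.148 1.592] err 0.33 0.08
0 [0.454 1.891] 129.8 126.9
2 [0.911 1.765] 136.7 134.2
4 [1.339 1.669] 140.4 137.9
6 [1.748 1.612] 140.7 138.1
8 [2.148 1.592] 137.7 135.1
```

Stiffness at the contact is about 4 N/mm and the forces are in range. Continuing to the long-axis crest, where one picture costs nothing.

>>> arm_command --pt "1 0 0.02 0 0 0 0" --pt "1 0 0.016 0 0 0 0"

```text
t: 17.1
position: [0.5593, 0.1302, 0.1544]
orientation: [-0.074, 0.997, 0.0, -0.0]
wrist_force: [-0.2, 3.7, -1.8]
gripper_width: 0.0246
```

>>> arm_command --pt "1 0 0.012 0 0 0 0" --pt "1 0 0.007 0 0 0 0" --pt "1 0 0.002 0 0 0 0"

```text
t: 17.48
position: [0.5599, 0.1345, 0.1546]
orientation: [-0.074, 0.997, 0.0, 0.0]
wrist_force: [0.1, 5.5, -0.7]
gripper_width: 0.0247
```

```bash
python3 - <<'E'
from cup import *
s=r.sense(); print(s["t"],s["position"].round(4),s["wrist_force"].round(2))
o=cup(); print(o, np.arctan2(o[1][1],o[1][0]) if o[1] is not None else 0)
s=r.sense(); print(s["t"],s["position"].round(4),s["wrist_force"].round(2))
E
```

```text
17.475 [0.5599 0.1345 0.1546] [ 0.14  5.5  -0.67]
(17.475, array([0.00224805, 0.07508702]), 26.167213439941406, 127) 1.5408660468913562
17.525 [0.5599 0.1345 0.1547] [-0.65  5.03 -1.04]
```

```bash
python3 -c "
from go import *
go(1.621,1.625,4.7,10,2.6,2.6,.3,138.3)"
```

```text
[[1, 0, -0.002, 0, 0, 0, 0], [1, 0, -0.007, 0, 0, 0, 0], [1, 0, -0.011, 0, 0, 0, 0], [1, 0, -0.014, 0, 0, 0, 0], [1, 0, -0.016, 0, 0, 0, 0], [1, 0, -0.017, 0, 0, 0, 0], [1, 0, -0.02, 0, 0, 0, 0], [1, 0, -0.002, 0, 0, 0, 0], [1, 0, 0.019, 0, 0, 0, 0], [1, 0, 0.016, 0, 0, 0, 0]]
end cmd 127.50000000000001 rho end 130.16 th,w end [3.615 1.471] err 0.34 0.09
0 [1.621 1.625] 141.0 138.3
2 [2.022 1.593] 138.9 136.4
4 [2.42  1.596] 134.1 131.6
6 [2.822 1.62 ] 127.5 124.9
8 [3.229 1.612] 123.5 120.5
10 [3.615 1.471] 130.2 127.6
```

>>> arm_command --pt "1 0 -0.002 0 0 0 0" --pt "1 0 -0.007 0 0 0 0" --pt "1 0 -0.011 0 0 0 0" --pt "1 0 -0.014 0 0 0 0"

```text
t: 18.02
position: [0.5604, 0.1276, 0.1548]
orientation: [-0.074, 0.997, 0.0, 0.001]
wrist_force: [-0.2, 5.8, -0.3]
gripper_width: 0.0247
```

>>> arm_command --pt "1 0 -0.016 0 0 0 0" --pt "1 0 -0.017 0 0 0 0"

```text
t: 18.27
position: [0.5606, 0.1209, 0.1549]
orientation: [-0.074, 0.997, 0.0, 0.001]
wrist_force: [-0.3, 4.0, -1.1]
gripper_width: 0.0248
```

>>> arm_command --pt "1 0 -0.02 0 0 0 0" --pt "1 0 -0.002 0 0 0 0"

```text
t: 18.52
position: [0.5596, 0.1166, 0.1546]
orientation: [-0.074, 0.997, 0.001, 0.0]
wrist_force: [-2.1, 6.4, -0.4]
gripper_width: 0.0249
```

>>> arm_command --pt "1 0 0.019 0 0 0 0" --pt "1 0 0.016 0 0 0 0"

```text
t: 18.77
position: [0.5592, 0.1234, 0.1544]
orientation: [-0.074, 0.997, 0.0, -0.0]
wrist_force: [-1.3, 5.0, -1.2]
gripper_width: 0.0246
```

```bash
python3 -c "
from go import *
go(3.615,1.47,4.8,8,2.6,2.6,.3,127.5)"
```

```text
[[1, 0, 0.015, 0, 0, 0, 0], [1, 0, 0.012, 0, 0, 0, 0], [1, 0, 0.01, 0, 0, 0, 0], [1, 0, 0.008, 0, 0, 0, 0], [1, 0, 0.005, 0, 0, 0, 0], [1, 0, 0.003, 0, 0, 0, 0], [1, 0, 0.001, 0, 0, 0, 0], [1, 0, -0.001, 0, 0, 0, 0]]
end cmd 138.1 rho end 140.79 th,w end [4.855 1.08 ] err 0.07 0.02
0 [3.615 1.47 ] 130.2 127.5
2 [3.965 1.335] 135.6 133.0
4 [4.284 1.222] 139.1 136.6
6 [4.578 1.137] 140.8 138.3
8 [4.855 1.08 ] 140.8 138.2
```

>>> arm_command --pt "1 0 0.015 0 0 0 0" --pt "1 0 0.012 0 0 0 0" --pt "1 0 0.01 0 0 0 0"

```text
t: 19.15
position: [0.5595, 0.131, 0.1545]
orientation: [-0.074, 0.997, 0.0, -0.0]
wrist_force: [-0.8, 5.3, -1.0]
gripper_width: 0.0248
```

>>> arm_command --pt "1 0 0.008 0 0 0 0" --pt "1 0 0.005 0 0 0 0" --pt "1 0 0.003 0 0 0 0" --pt "1 0 0.001 0 0 0 0"

```text
t: 19.65
position: [0.56, 0.1345, 0.1547]
orientation: [-0.074, 0.997, 0.0, 0.0]
wrist_force: [-0.1, 5.0, -0.4]
gripper_width: 0.0248
```

```bash
python3 - <<'E'
from cup import *
from go import *
for i in range(2):
    s=r.sense(); print(s["t"],s["position"].round(4),s["wrist_force"].round(2))
    o=cup(); th=np.arctan2(o[1][1],o[1][0])+2*np.pi if o[1] is not None else 0; print(o,th)
s=r.sense(); print(s["t"],s["position"].round(4),s["wrist_force"].round(2))
E
```

```text
19.65 [0.56   0.1345 0.1547] [-0.08  5.05 -0.38]
(19.65, array([ 0.00106036, -0.07528182]), 25.33646583557129, 117) 4.726473305436857
19.7 [0.56   0.1345 0.1547] [-0.31  6.37 -1.57]
(19.7, array([ 0.00414075, -0.07381853]), 26.671894073486328, 118) 4.768423860297654
19.75 [0.5601 0.1344 0.1547] [ 0.24  4.79 -0.98]
```

```bash
python3 -c "
from go import *
go(4.835,1.09,4.8,16,2.6,2.6,.3,138.3)"
```

```text
[[1, 0, -0.003, 0, 0, 0, 0], [1, 0, -0.004, 0, 0, 0, 0], [1, 0, -0.006, 0, 0, 0, 0], [1, 0, -0.007, 0, 0, 0, 0], [1, 0, -0.009, 0, 0, 0, 0], [1, 0, -0.01, 0, 0, 0, 0], [1, 0, -0.011, 0, 0, 0, 0], [1, 0, -0.012, 0, 0, 0, 0], [1, 0, -0.012, 0, 0, 0, 0], [1, 0, -0.013, 0, 0, 0, 0], [1, 0, -0.004, 0, 0, 0, 0], [1, 0, 0.009, 0, 0, 0, 0], [1, 0, 0.012, 0, 0, 0, 0], [1, 0, 0.01, 0, 0, 0, 0], [1, 0, 0.009, 0, 0, 0, 0], [1, 0, 0.008, 0, 0, 0, 0]]
end cmd 129.70000000000002 rho end 132.54 th,w end [6.9   0.758] err 0.22 0.04
0 [4.835 1.09 ] 140.8 138.3
2 [5.103 1.059] 139.5 136.9
4 [5.366 1.052] 136.8 134.2
6 [5.63  1.064] 133.1 130.5
8 [5.9   1.091] 128.6 126.0
10 [6.176 1.122] 123.7 121.0
12 [6.451 1.046] 124.7 122.1
14 [6.694 0.899] 129.1 126.5
16 [6.9   0.758] 132.5 130.0
```

>>> arm_command --pt "1 0 -0.003 0 0 0 0" --pt "1 0 -0.004 0 0 0 0" --pt "1 0 -0.006 0 0 0 0" --pt "1 0 -0.007 0 0 0 0"

```text
t: 20.25
position: [0.5604, 0.1302, 0.1548]
orientation: [-0.074, 0.997, 0.0, 0.001]
wrist_force: [-0.5, 4.7, -1.2]
gripper_width: 0.0251
```

>>> arm_command --pt "1 0 -0.009 0 0 0 0" --pt "1 0 -0.01 0 0 0 0" --pt "1 0 -0.011 0 0 0 0"

```text
t: 20.62
position: [0.5601, 0.1241, 0.1547]
orientation: [-0.074, 0.997, 0.0, 0.001]
wrist_force: [0.7, 5.5, -1.1]
gripper_width: 0.0248
```

>>> arm_command --pt "1 0 -0.012 0 0 0 0" --pt "1 0 -0.012 0 0 0 0"

```text
t: 20.88
position: [0.5599, 0.1191, 0.1546]
orientation: [-0.074, 0.997, -0.0, 0.0]
wrist_force: [0.6, 4.8, -1.7]
gripper_width: 0.0248
```

>>> arm_command --pt "1 0 -0.013 0 0 0 0" --pt "1 0 -0.004 0 0 0 0"

```text
t: 21.12
position: [0.5588, 0.1163, 0.1543]
orientation: [-0.074, 0.997, 0.001, -0.001]
wrist_force: [-1.6, 7.1, -0.9]
gripper_width: 0.025
```

>>> arm_command --pt "1 0 0.009 0 0 0 0" --pt "1 0 0.012 0 0 0 0"

```text
t: 21.38
position: [0.5581, 0.1204, 0.1541]
orientation: [-0.074, 0.997, 0.001, -0.001]
wrist_force: [-0.4, 5.7, -0.7]
gripper_width: 0.0249
```

```bash
python3 - <<'E'
from cup import *
s=r.sense(); print(s["t"],s["position"].round(4),s["wrist_force"].round(2))
o=cup(); print(o,np.arctan2(o[1][1],o[1][0])+2*np.pi)
s=r.sense(); print(s["t"],s["position"].round(4),s["wrist_force"].round(2))
from go import *
print(simulate(4.835,1.09,1.625,5)[-1]); 
E
```

```text
21.375 [0.5581 0.1204 0.1541] [-0.44  5.75 -0.68]
(21.375, array([0.06936121, 0.02537286]), 26.896320343017578, 136) 6.6338726553846215
21.425 [0.5581 0.1209 0.1541] [-1.94  8.16 -1.24]
[6.57851478 0.9714502 ]
```

```bash
python3 -c "
from go import *
go(6.63,.91,5,14,2.5,2.5,.3,124.3)"
```

```text
[[1, 0, 0.017, 0, 0, 0, 0], [1, 0, 0.006, 0, 0, 0, 0], [1, 0, 0.008, 0, 0, 0, 0], [1, 0, 0.006, 0, 0, 0, 0], [1, 0, 0.005, 0, 0, 0, 0], [1, 0, 0.004, 0, 0, 0, 0], [1, 0, 0.004, 0, 0, 0, 0], [1, 0, 0.003, 0, 0, 0, 0], [1, 0, 0.002, 0, 0, 0, 0], [1, 0, 0.002, 0, 0, 0, 0], [1, 0, 0.001, 0, 0, 0, 0], [1, 0, 0.001, 0, 0, 0, 0], [1, 0, 0.001, 0, 0, 0, 0], [1, 0, 0.0, 0, 0, 0, 0]]
end cmd 136.3 rho end 138.98 th,w end [7.407 0.039] err 1.15 0.17
0 [6.63 0.91] 127.9 124.3
2 [6.839 0.762] 131.5 129.0
4 [7.011 0.621] 134.2 131.8
6 [7.15 0.49] 136.2 133.7
8 [7.257 0.368] 137.5 135.0
10 [7.334 0.254] 138.3 135.8
12 [7.384 0.145] 138.8 136.3
14 [7.407 0.039] 139.0 136.5
```

>>> arm_command --pt "1 0 0.017 0 0 0 0" --pt "1 0 0.006 0 0 0 0"

```text
t: 21.68
position: [0.5583, 0.125, 0.1541]
orientation: [-0.074, 0.997, 0.0, -0.001]
wrist_force: [-2.1, 5.7, -1.5]
gripper_width: 0.0245
```

>>> arm_command --pt "1 0 0.008 0 0 0 0" --pt "1 0 0.006 0 0 0 0"

```text
t: 21.92
position: [0.5584, 0.1278, 0.1541]
orientation: [-0.074, 0.997, 0.0, -0.001]
wrist_force: [-1.7, 6.3, -0.2]
gripper_width: 0.0248
```

```bash
python3 - <<'E'
from cup import *
s=r.sense(); print(s["t"],s["position"].round(4),s["wrist_force"].round(2))
o=cup(); print(o,np.arctan2(o[1][1],o[1][0])+2*np.pi)
s=r.sense(); print(s["t"],s["position"].round(4),s["wrist_force"].round(2))
E
```

```text
21.925 [0.5584 0.1278 0.1541] [-1.71  6.33 -0.18]
(21.925, array([0.05391602, 0.05145612]), 25.945030212402344, 125) 7.045242828713956
21.975 [0.5585 0.128  0.1542] [-0.71  7.63 -1.22]
```

```bash
python3 -c "
from go import *
go(7.078,.62,5,16,2.5,2.5,.3,131.7)"
```

```text
[[1, 0, 0.011, 0, 0, 0, 0], [1, 0, 0.002, 0, 0, 0, 0], [1, 0, 0.004, 0, 0, 0, 0], [1, 0, 0.003, 0, 0, 0, 0], [1, 0, 0.002, 0, 0, 0, 0], [1, 0, 0.002, 0, 0, 0, 0], [1, 0, 0.001, 0, 0, 0, 0], [1, 0, 0.001, 0, 0, 0, 0], [1, 0, 0.001, 0, 0, 0, 0], [1, 0, 0.0, 0, 0, 0, 0], [1, 0, 0.0, 0, 0, 0, 0], [1, 0, 0.0, 0, 0, 0, 0], [1, 0, -0.0, 0, 0, 0, 0], [1, 0, -0.0, 0, 0, 0, 0], [1, 0, -0.0, 0, 0, 0, 0], [1, 0, -0.0, 0, 0, 0, 0]]
end cmd 137.1 rho end 139.65 th,w end [ 7.489 -0.015] err 1.0 0.14
0 [7.078 0.62 ] 135.2 131.7
2 [7.217 0.494] 137.0 134.4
4 [7.325 0.377] 138.2 135.7
6 [7.406 0.269] 139.0 136.5
8 [7.46  0.167] 139.4 136.9
10 [7.489 0.069] 139.6 137.2
12 [ 7.496e+00 -5.000e-03] 139.7 137.2
14 [ 7.493 -0.014] 139.7 137.2
16 [ 7.489 -0.015] 139.6 137.1
```

>>> arm_command --pt "1 0 0.01 0 0 0 0" --pt "1 0 0.003 0 0 0 0" --pt "1 0 0.004 0 0 0 0"

```text
t: 22.35
position: [0.5586, 0.1309, 0.1542]
orientation: [-0.074, 0.997, 0.0, -0.001]
wrist_force: [-1.4, 4.0, -0.5]
gripper_width: 0.025
```

>>> arm_command --pt "1 0 0.003 0 0 0 0" --pt "1 0 0.002 0 0 0 0" --pt "1 0 0.002 0 0 0 0" --pt "1 0 0.001 0 0 0 0"

```text
t: 22.85
position: [0.5588, 0.1326, 0.1543]
orientation: [-0.074, 0.997, 0.0, -0.001]
wrist_force: [0.1, 5.9, -1.1]
gripper_width: 0.0245
```

```bash
python3 - <<'E'
from cup import *
for i in range(3):
    s=r.sense(); print(s["t"],s["position"].round(4),s["wrist_force"].round(2))
    o=cup(); print(o,np.arctan2(o[1][1],o[1][0])+2*np.pi)
s=r.sense(); print(s["t"],s["position"].round(4),s["wrist_force"].round(2))
E
```

```text
22.85 [0.5588 0.1326 0.1543] [ 0.09  5.87 -1.09]
(22.85, array([0.0293559 , 0.06803408]), 26.052818298339844, 130) 7.446628348889384
22.9 [0.5588 0.1327 0.1543] [-0.75  5.28 -1.37]
(22.9, array([0.02834644, 0.06822136]), 26.374601364135742, 134) 7.460179248941807
22.95 [0.5588 0.1327 0.1543] [-0.56  5.63 -1.36]
(22.95, array([0.02751062, 0.06973663]), 26.704978942871094, 138) 7.478231587245902
23.0 [0.5588 0.1328 0.1543] [-0.38  5.76 -1.43]
```

>>> arm_command --pt "1 0 0.002 0 0 0 0" --pt "1 0 0.001 0 0 0 0" --pt "1 0 0.001 0 0 0 0" --pt "1 0 0 0 0 0 0" --pt "1 0 0.001 0 0 0 0"

```text
t: 23.62
position: [0.5589, 0.1334, 0.1543]
orientation: [-0.074, 0.997, 0.0, -0.001]
wrist_force: [-0.3, 4.6, -2.0]
gripper_width: 0.0247
```

```bash
cat > look.py <<'E'
from cup import *
L=[]
for i in range(4):
    s=r.sense(); o=cup(); th=np.arctan2(o[1][1],o[1][0])+2*np.pi; L.append((o[0],th)); print(s["t"],s["position"].round(4),s["wrist_force"].round(2),round(th,3))
L=np.array(L); print(np.polyfit(L[:,0]-L[-1,0],L[:,1],1))
E
python3 look.py
```

```text
23.625 [0.5589 0.1334 0.1543] [-0.28  4.6  -2.  ] 7.538
23.675 [0.5589 0.1334 0.1543] [-0.78  4.99 -0.98] 7.525
23.725 [0.5591 0.1333 0.1543] [-1.35  5.08 -1.56] 7.525
23.775 [0.5592 0.1333 0.1544] [-0.11  5.28 -0.89] 7.545
[0.03625171 7.53598217]
```

>>> arm_command --pt "1 0 0 0 0 0 0" --pt "1 0 0 0 0 0 0" --pt "1 0 0 0 0 0 0" --pt "1 0 0 0 0 0 0"

```text
t: 24.32
position: [0.5597, 0.1334, 0.1546]
orientation: [-0.074, 0.997, -0.0, 0.0]
wrist_force: [-0.7, 4.8, -2.0]
gripper_width: 0.0247
```

```bash
python3 look.py
```

```text
24.325 [0.5597 0.1334 0.1546] [-0.66  4.78 -1.99] 7.484
24.375 [0.5596 0.1334 0.1545] [ 0.16  3.71 -0.25] 7.494
24.425 [0.5596 0.1334 0.1545] [ 0.83  4.27 -1.21] 7.497
24.475 [0.5596 0.1333 0.1545] [-0.23  4.37 -1.28] 7.487
[0.02347588 7.49243384]
```

>>> arm_command --pt "1 0 0 0 0 0 0" --pt "1 0 0 0 0 0 0" --pt "1 0 -0.001 0 0 0 0" --pt "1 0 0 0 0 0 0" --pt "1 0 0 0 0 0 0" --pt "1 0 0 0 0 0 0"

```text
t: 25.28
position: [0.5596, 0.1333, 0.1545]
orientation: [-0.074, 0.997, 0.0, 0.0]
wrist_force: [-0.5, 5.0, -1.4]
gripper_width: 0.0251
```

```bash
python3 look.py
```

```text
25.275 [0.5596 0.1333 0.1545] [-0.47  5.04 -1.35] 7.491
25.325 [0.5595 0.1333 0.1545] [-0.48  4.38 -0.68] 7.486
25.375 [0.5595 0.1333 0.1545] [-0.88  5.35 -1.2 ] 7.486
25.425 [0.5595 0.1333 0.1545] [-0.71  4.99 -2.03] 7.491
[-3.47413934e-03  7.48827379e+00]
```

>>> arm_command --pt "1 0 0 0 0 0 0" --pt "1 0 0 0 0 0 0" --pt "1 0 0 0 0 0 0" --pt "1 0 0 0 0 0 0" --pt "1 0 0 0 0 0 0" --pt "1 0 0 0 0 0 0" --pt "1 0 0 0 0 0 0" --pt "1 0 0 0 0 0 0" --pt "1 0 0 0 0 0 0" --pt "1 0 0 0 0 0 0" --pt "1 0 0 0 0 0 0" --pt "1 0 0 0 0 0 0" --pt "1 0 0 0 0 0 0" --pt "1 0 0 0 0 0 0" --pt "1 0 0 0 0 0 0" --pt "1 0 0 0 0 0 0"

```text
t: 27.48
position: [0.5595, 0.1332, 0.1545]
orientation: [-0.074, 0.997, -0.0, -0.0]
wrist_force: [-0.6, 4.1, -1.6]
gripper_width: 0.0245
```

```bash
python3 look.py; python3 - <<'E'
from bench import r
import cv2
cv2.imwrite("pics/end.png",r.camera("scene")["color"][:,:,::-1])
E
```

```text
27.475 [0.5595 0.1332 0.1545] [-0.6   4.12 -1.64] 7.48
27.525 [0.5595 0.1333 0.1545] [ 0.57  4.9  -0.77] 7.496
27.575 [0.5595 0.1333 0.1545] [-0.84  4.7  -1.3 ] 7.476
27.625 [0.5596 0.1333 0.1545] [-0.56  4.48 -0.87] 7.483
[-0.02062483  7.48227612]
```

View pics/end.png

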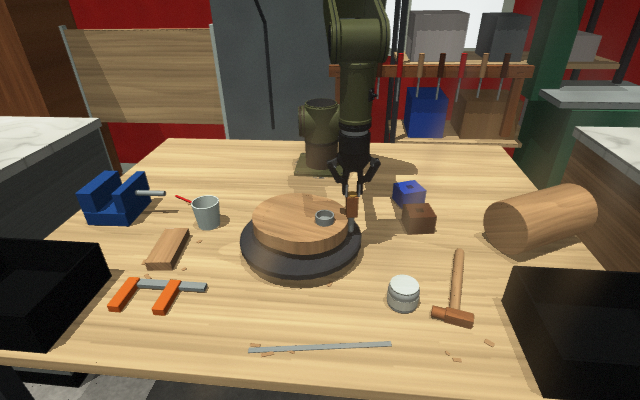

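The rod is at (350,225) against the board's edge, the cup is at (324,217), and the bystanders are in their places. The board has stood still at about 7.48 rad for over 2 s under a push of about 4.6 N, so I'm handing in.

```bash
python3 -c "
from bench import r
print(r.hand_in())"
```

```text
the job is handed in; nothing more can be done
None
```

I did the whole job in the order asked and handed it in at about 27.7 s. The turntable is at rest, with the burnisher still held and pressed lightly on the board's edge.

- **Cranking:** I turned the cup gently, with about 2 N or less in the readings I took. When I lifted the tip out, the board was coasting at about 2.2 rad/s.
- **Following the edge:** The rod stayed on the edge from about 16.3 s until the board stopped near 24.3 s. Force readings between 16.85 and 21.4 s were all 3.7 to 7.1 N while it turned.
- **Force excursions:** Two readings went just past 8 N: 8.5 N soon after first contact, and 8.2 N at 21.4 s, when a camera call held the arm still. The force was only read at intervals, so I can't rule out short excursions in between.
- **Final checks:** The cup angle was steady at about 7.48 rad (±0.01) from 24.3 s to 27.6 s, with a push of 4 to 5 N. The board came to rest about 0.4 rad from pointing its long axis at the tool, not on a flat side. The last picture shows the bystanders in their places.

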